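Lay out a fuse and hold the power supply's hatch open

TASK

I need both hands free to change the fuse in the bench power supply. Take the longest fuse out of the pocket tray and set it down, not dropping it, in the shallow square dish; then lift the sprung hatch on top of the supply by its bar handle to 45 degrees and finish there, still holding the hatch open with the gripper's fingers, because it snaps shut if let go. Leave the two short fuses, the coax filter and the screwdriver where they are.

Things in the scene. Friction and masses are not known exactly. Their poses are not given: they have to be found in the camera images.
- supply: bench power supply, a dark steel box 220 (x) x 260 (y) x 90 mm high, with a heat sink 20 mm deep and 80 mm high behind its +x face; fixed to the table. Origin: centre of its underside; z up; -x is the front face towards the robot. The hatch lies on its top, centred 30 mm to its +y side.
- hatch_hinge (a point): point on the hatch's hinge line, midway along it, on the supply's top (90 mm above the table). It has the supply's axes: the hinge line runs along the supply's y, and the closed hatch stretches from here 150 mm towards the supply's -x.
- hatch (a joint): opening angle of the hatch, rad: 0 shut (at the start), grows as its -x edge swings up and back, stops at 1.4; 45 degrees is 0.785. A spring and the hatch's weight close it from any angle; holding it at 45 degrees takes about 4 N at the bar.
- hatch_bar (a point): middle of the hatch's round steel bar handle: 10 mm thick, along the hatch's y, 80 mm free between its two posts, axis 34 mm above the hatch's upper face. Has the hatch's axes and moves with it; shut, it lies 125 mm to the -x side of the hinge point and 39 mm above it. Pinched from above (fingers on its -x and +x sides) the bar turns between the fingers.
- hatch_panel: the hatch with its bar: a grey-painted steel panel 148 x 160 x 4 mm, 250 g; origin on the hinge line (1 mm above the supply's top), x and y along the panel (it lies on its -x side), z square to it.
- tray: black pocket tray, 150 (x) x 50 (y) x 20 mm high, fixed to the table; origin: centre of its underside. Three square pockets 17 mm wide, 15 mm deep, in a row along its x at -45, 0 and +45 mm; a fuse stands upright in each, in any order. Pinch across the row (along the tray's y) to stay clear of the neighbours.
- fuse_long: the fuse to take: the longest and thickest, a cylinder 14 mm across and 51 mm long, white ceramic with steel caps, about 22 g, standing upright in one of the tray's pockets with its top 56 mm above the table; origin: centre of its underside (5 mm above the table at the start), z along its axis.
- fuse_center (a point): middle of the long fuse, on its axis, 25.5 mm from either end.
- fuse_short_a: a short fuse, a plain upright cylinder 10 mm across and 38 mm long (same white body and steel caps as the long one), 12 g, standing in a tray pocket; origin: centre of its underside. Leave it.
- fuse_short_b: another short fuse, a plain upright cylinder 10 mm across and 38 mm long (same white body and steel caps as the long one), 12 g, standing in a tray pocket; origin: centre of its underside. Leave it.
- dish: shallow square aluminium dish, 100 x 100 x 14 mm high, walls and floor 4 mm thick, fixed to the table; origin: centre of its underside. The fuse may stand or lie in it.
- coax_filter: black coaxial filter box with steel connectors, 90 x 110 x 30 mm overall, 250 g, loose; origin: centre of its underside. Leave it.
- screwdriver: screwdriver lying on the table between the robot and the supply, loose. Leave it.
There are look-alikes about, which are no part of the job. What is shaped like the screwdriver but pink or white is not meant.

How it is judged:
By the outcome, as a careful person would: the job done as asked, in the order asked, and still so for the second after the job is handed in, while the arm keeps its last pose, push and grip.
It also fails if it takes over 48 s, if anything falls off the work surface, if the arm or the gripper's body presses on something with over 40 N, if the wrist force passes 120 N, or if a joint passes its speed limit or range.

ROBOT

A 7-joint arm with a two-finger parallel gripper is mounted at the origin on the work surface. World frame = base frame: x ahead of the robot, y to its left, z up, the work surface at z = 0. Lengths are in mm, angles in degrees, forces in N, time in s.
With the tool pointing down it reaches from about 425 to 875 mm from the base axis. Payload 4.7 kg.
Tool frame: the origin (TCP) lies at the very end of the fingers, on their centre line; the grasp point (between the pads) lies env.grip_point_offset behind it (env.grip_point_offset is the distance from the TCP to the grasp point, in mm); z points along the fingers, y is the direction in which the jaws open and shut (so a half turn about z gives the same grasp; the last joint's range is limited). The gripper opens to 87 mm and grips with 3 to 60 N. Pads are 19 mm wide; open, the fingers measure 117 mm over their backs; the gripper's body (75 mm by 190 mm) begins 51 mm behind the grasp point.
Start: joints at [73.001, 18.392, -4.016, 83.108, 1.295, 78.541, -3.26], TCP at [198.763, -618.885, 222.587] pointing down, gripper open.
Joint ranges: [-163.93, 163.93], [-17.29, 119.83], [-79.2, 71.16], [3.27, 140.29], [-89.18, 269.18], [5.43, 117.66], [-154.24, 154.24]. Speed limits (degrees/s): [147.25, 147.25, 180, 180, 180, 180, 180].

INTERFACE

Orientations are given as a 3x3 rotation matrix whose columns are the frame's x, y, z axes.
In Python, from plant import env, snapshot, get_calibration, workorder gives the robot as it stands.
- The arm moves only by the tool play_rows, never from a script. Its argument "deltas" is text: rows parted by semicolons, each of 5 numbers parted by spaces: the opening, from -1 (shut) to 1 (fully open), so that 0 is half open, then the shift along the tool's x, y, z in cm, then the turn about the tool's z in degrees. A call has 1 to 20 rows; each row is the pose to reach, as a shift and turn from the pose measured when the call began, along the tool's axes at that moment; what a row does not reach only later rows make up. A row lasts 1/8 s, in which the tool goes at most 62.5 mm and 10.7 degrees, less where a joint would pass 70% of its speed; a pose out of reach is approached as far as the arm can. A call with a gripper value outside its range is refused whole. The fingers move at their own pace and stop on an object; "newtons" is the grip in N (left out, the last holds). Time passes only in rows, so rows that repeat a pose let the fingers close. It gives the time, the measured TCP pose, the force and the opening at its end, in the units of the state.
- env.observe(): the state, without advancing time (a new reading comes with each control period).
- snapshot(name): name is "scene" or "side" or "wrist"; returns the picture (400x640x3 uint8, red, green, blue); there is no depth.
- get_calibration(name): a dict with "vfov" (degrees; the focal length in pixels is half the picture's height over the tangent of half this angle, whatever the lens; pixels are square), "cx", "cy" (the principal point, pixels), "rvec" (rotation vector, rad) and "tvec" (3), from world to camera coordinates, as OpenCV has them; the wrist camera has in their place "hand_eye" (4x4, takes a point from camera to tool coordinates, whose origin is the TCP and whose axes are the flange's). Camera axes: x right, y down, z forward; pixel columns grow to the right and rows downward; lengths in mm; the calibration is good to about 2 mm. A picture is of the moment at which its call begins: read the wrist's pose just before it. get_calibration takes no time and is no camera call.
- workorder.sign_off(): hands the job in, once; it reports no verdict.
The state is a dict: "time_s": time; "joint_pos": joint angles; "joint_vel": joint speeds; "joint_torque": joint torques, N m; "tcp_pos": TCP position; "orientation": TCP orientation; "ft_force": force on the tool from outside, world axes, zero at the start; "moment": the same for the moment, N m; "gripper_width": finger opening in mm.
Only numpy, scipy, OpenCV 4.12 (cv2) and the standard library are available. Lean on these libraries where they do the work, as an engineer would, in place of code of your own. Each camera call takes 0.05 s, during which the arm holds its last target.

## Working session

There is one attempt and no reset: what is moved stays moved. The work goes in short steps, Python scripts to look and compute and a tool call to move; the robot and the scene stay as the last step left them, time stands still between calls to the robot, and variables do not carry over. Pictures are saved under pics/ and viewed, and the job is handed in when it is done.

Besides the shell and the picture viewer there is one more tool, called by a JSON object that holds its "fn" and its "kwargs". play_rows: Moves the arm, as the interface text tells. Its arguments: {"type":"object","properties":{"deltas":{"type":"string"},"newtons":{"type":"number"}},"required":["deltas"]}

```bash
mkdir -p pics; ls; python3 - <<'E'
from plant import env,snapshot,get_calibration
import cv2
print(env.observe()); print(env.grip_point_offset)
for n in ["scene","side","wrist"]:
    print(n,get_calibration(n))
    cv2.imwrite(f"pics/{n}0.png",snapshot(n)[:,:,::-1])
E
```

```text
pics
{'time_s': 0.0, 'joint_pos': array([72.99935938, 18.43872881, -4.0162809 , 83.17642953,  1.29545323,
       78.53997427, -3.25794445]), 'joint_vel': array([-0.03242683, -0.00164063,  0.04369979, -0.02570591,  0.00206075,
        0.06420454,  0.01448429]), 'joint_torque': array([ 1.28412787e-03, -4.91285992e+01, -4.02976535e-01, -3.12528956e+01,
       -6.39348174e-02,  4.37695370e-02,  1.80267848e-04]), 'tcp_pos': array([ 198.57835487, -618.33372732,  221.45198109]), 'orientation': array([[ 9.52058471e-01,  3.05915344e-01, -6.86332391e-04],
       [ 3.05916096e-01, -9.52056787e-01,  1.79342904e-03],
       [-1.04789951e-04, -1.91740943e-03, -9.99998156e-01]]), 'ft_force': array([ 0.18849517, -0.19834653,  0.47790125]), 'moment': array([-0.0038595 ,  0.02843494, -0.04441548]), 'gripper_width': 86.83336185219525}
18.700000000000003
scene {'vfov': 49.26715961388291, 'cx': 319.8949363944685, 'cy': 199.47134443117068, 'rvec': array([ 1.99433398,  1.08778501, -0.54534432]), 'tvec': array([-244.99089776, -148.71180844, 1413.61568543])}
side {'vfov': 54.22809272554831, 'cx': 325.4989886841891, 'cy': 199.0768113455278, 'rvec': array([ 0.52681534, -2.77596342,  0.99826606]), 'tvec': array([449.48875344, 227.91828712, 782.04197943])}
wrist {'vfov': 67.71387305578922, 'cx': 320.7149342082359, 'cy': 197.5309329457061, 'hand_eye': array([[ 9.37181404e-05, -9.55960541e-01, -2.93495203e-01,
         8.18115959e+01],
       [ 9.99999996e-01,  8.61854358e-05,  3.85977827e-05,
         2.38602900e-01],
       [-1.16029452e-05, -2.93495206e-01,  9.55960545e-01,
        -1.62872298e+02],
       [ 0.00000000e+00,  0.00000000e+00,  0.00000000e+00,
         1.00000000e+00]])}
```

View pics/scene0.png

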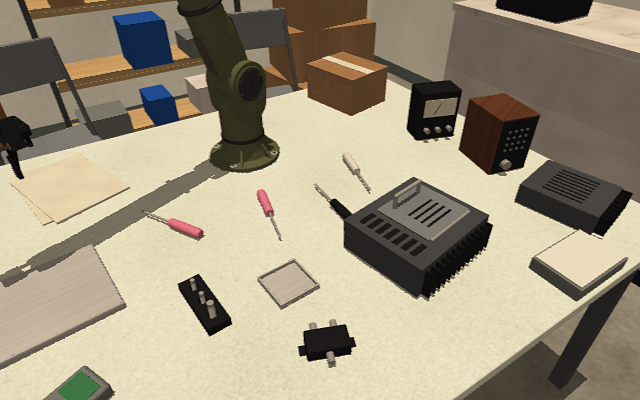

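View pics/side0.png

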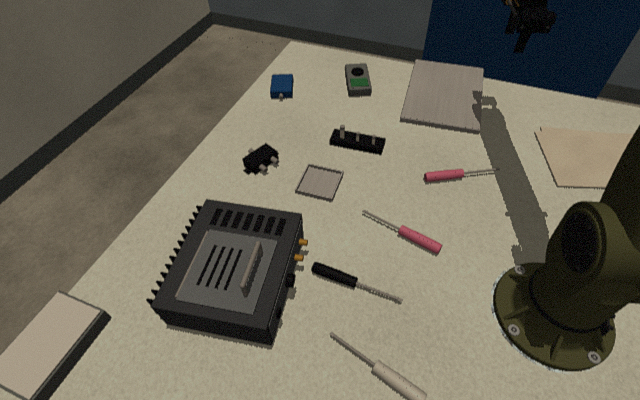

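View pics/wrist0.png

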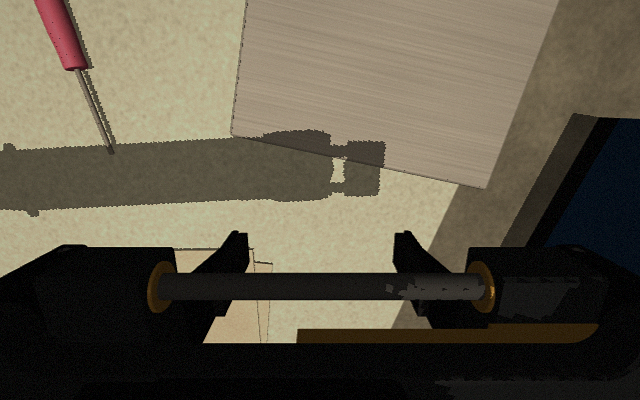

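The scene and side pictures show the tray (scene ~(205,303), side ~(357,142)), the dish (scene (289,283), side (320,182)), the supply with its hatch (scene (418,235), side (232,270)), and the black screwdriver. I'll enlarge these next.

```bash
python3 - <<'E'
import cv2,numpy as np
s=cv2.imread('pics/scene0.png'); d=cv2.imread('pics/side0.png')
def crop(im,x0,y0,w,h,k,name):
    c=cv2.resize(im[y0:y0+h,x0:x0+w],None,fx=k,fy=k,interpolation=cv2.INTER_CUBIC)
    for x in range((x0+9)//10*10,x0+w,10): cv2.line(c,((x-x0)*k,0),((x-x0)*k,4 if x%50 else 12),(0,0,255),1); 
    for x in range((x0+19)//20*20,x0+w,20): cv2.putText(c,str(x),((x-x0)*k,22),0,.4,(0,0,255),1)
    for y in range((y0+9)//10*10,y0+h,10): cv2.line(c,(0,(y-y0)*k),(6,(y-y0)*k),(0,0,255),1); cv2.putText(c,str(y),(8,(y-y0)*k+4),0,.4,(0,0,255),1)
    cv2.imwrite('pics/'+name,c)
crop(s,165,255,170,90,4,'c_scene_tray.png'); crop(s,335,170,165,130,4,'c_scene_sup.png')
crop(d,285,115,110,90,6,'c_side_tray.png'); crop(d,145,190,170,160,4,'c_side_sup.png')
E
```

```text
(no output)
```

View pics/c_scene_tray.png

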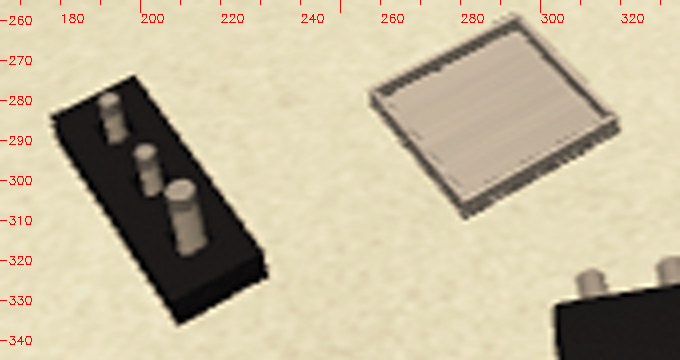

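View pics/c_scene_sup.png

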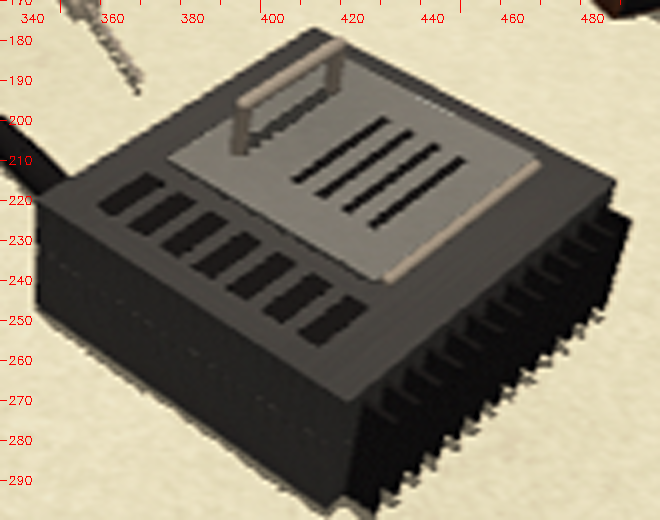

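View pics/c_side_tray.png

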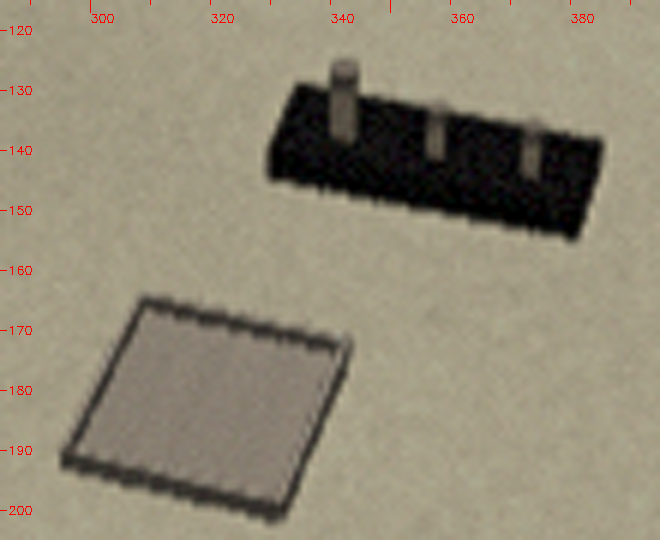

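View pics/c_side_sup.png

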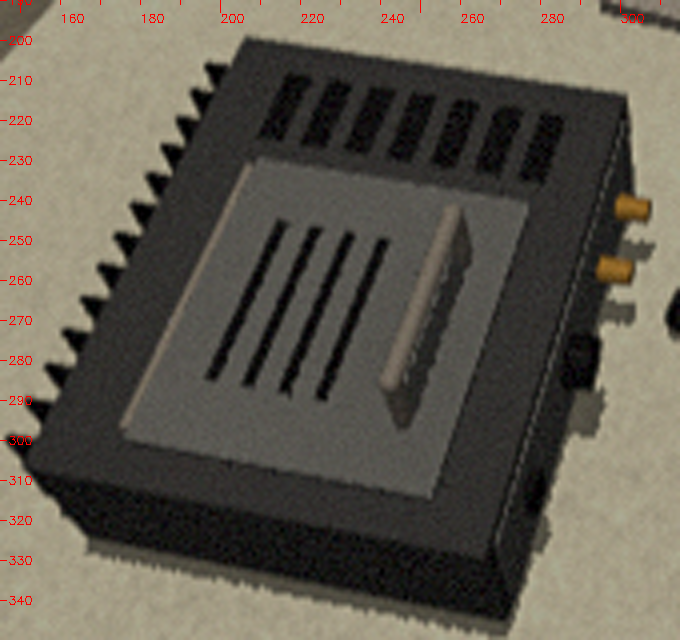

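```bash
cat > h.py <<'E'
import numpy as np,cv2
from plant import env,snapshot,get_calibration
from scipy.optimize import least_squares
def cam(n):
    c=get_calibration(n); f=200/np.tan(np.radians(c['vfov'])/2)
    K=np.array([[f,0,c['cx']],[0,f,c['cy']],[0,0,1.]])
    if 'rvec' in c: R=cv2.Rodrigues(c['rvec'])[0]; t=c['tvec']
    else:
        o=env.observe(); T=np.eye(4); T[:3,:3]=o['orientation']; T[:3,3]=o['tcp_pos']
        W=np.linalg.inv(T@c['hand_eye']); R=W[:3,:3]; t=W[:3,3]
    return K,R,np.asarray(t)
def proj(c,P):
    K,R,t=c; p=(np.atleast_2d(P)@R.T+t)@K.T; return p[:,:2]/p[:,2:]
def back(c,uv,z):
    K,R,t=c; d=R.T@np.linalg.inv(K)@np.array([uv[0],uv[1],1.]); C=-R.T@t
    return C+d*(z-C[2])/d[2]
def tri(c1,u1,c2,u2):
    r=least_squares(lambda P:np.r_[(proj(c1,P)[0]-u1),(proj(c2,P)[0]-u2)],np.array([600,0,50.]))
    return r.x,np.abs(r.fun).max()
def fit(obs,x0):
    # obs: list (cam, local pts, px)
    def f(p):
        c,s=np.cos(p[2]),np.sin(p[2]); R=np.array([[c,-s,0],[s,c,0],[0,0,1]])
        return np.concatenate([(proj(k,np.array(l)@R.T+[p[0],p[1],0])-np.array(u)).ravel() for k,l,u in obs])
    r=least_squares(f,x0,x_scale=[100,100,1],loss='soft_l1'); return r.x,f(r.x).round(1)
E
python3 - <<'E'
from h import *
S,D=cam('scene'),cam('side')
print('fuse top z~56',tri(S,[210.25,302],D,[342.3,126]))
for a in [(192,279.5),(202,292)]: print(a,back(S,a,43))
for nm,z,s,d in [('tray',20,[(178,284.2),(198.7,274.2),(230.5,318.2),(209.5,331)],[(334.7,129),(385.5,138)]),
 ('dish',14,[(258,278.2),(294.5,259.2),(320,285.7),(281.5,307)],[(308.8,164.7),(343.3,172),(331.7,200.5),(295.8,191.2)]),
 ('sup',90,[(345,220),(413.7,177),(488.7,215),(422,270)],[(206.2,199.5),(301.7,214.2),(267.5,328.7),(151.2,305.5)])]:
  for c,l in((S,s),(D,d)):
    print(nm,[back(c,p,z)[:2].round(1).tolist() for p in l])
print('bar z~129',tri(S,[395.5,195.5],D,[258.75,241.75]),tri(S,[420.5,180.5],D,[242.5,286.2]))
# screwdriver
for c,l in((S,[(317,185),(352,215)]),(D,[(313,267),(355,281),(401,300)])): print('drv',[back(c,p,10)[:2].round() .tolist() for p in l])
E
```

```text
fuse top z~56 (array([ 567.06413442, -329.95141167,   54.93722232]), np.float64(0.4412210230116216))
(192, 279.5) [ 479.38535173 -337.38704035   43.        ]
(202, 292) [ 523.60615238 -331.94262292   43.        ]
tray [[453.4, -363.5], [449.5, -315.7], [597.9, -304.5], [604.1, -350.9]]
tray [[596.3, -351.1], [449.4, -365.4]]
dish [[525.9, -208.9], [518.4, -111.7], [618.2, -105.9], [623.9, -203.7]]
dish [[611.3, -197.7], [516.2, -205.3], [509.5, -104.4], [604.7, -100.2]]
sup [[539.4, 13.2], [492.9, 266.7], [706.0, 305.0], [751.7, 52.0]]
sup [[748.3, 51.6], [532.7, 12.6], [485.7, 263.5], [703.1, 302.7]]
bar z~129 (array([568.09968918, 131.64630051, 130.83450752]), np.float64(0.9687711232434708)) (array([551.61402343, 224.13269832, 128.93962613]), np.float64(1.3334600343068246))
drv [[290.0, 95.0], [455.0, 99.0]]
drv [[481.0, 81.0], [385.0, 80.0], [284.0, 87.0]]
```

Measurements: 
- The long fuse is the scene (210,302) / side (342,126) cylinder. It is visibly thicker and taller in both enlarged crops, and its top triangulates to z=55 (56 expected). The two others, at scene (192,280) and (202,292), are thin and short.
- The tray's yaw is about 5°, and the fuse is at (567,-330).
- The dish is at about (566,-155).
- The supply's yaw is about 10.3°. The bar is at (560,178,129), which matches the given geometry.

I'll move above the fuse first.

{"fn": "play_rows", "kwargs": {"deltas": "1 1.8 -0.6 0.4 0.5; 1 5.3 -1.9 1.1 1.5; 1 10.1 -3.7 2.1 3; 1 15.4 -5.7 3.2 4.5; 1 20.6 -7.6 4.3 6; 1 25.9 -9.5 5.4 7.6; 1 31.2 -11.5 6.5 9.2; 1 36 -13.3 7.5 10.6; 1 39.9 -14.7 8.3 11.7; 1 42.6 -15.7 8.8 12.5; 1 43.9 -16.2 9.1 12.9; 1 43.9 -16.2 9.1 12.9; 1 43.9 -16.2 9.1 12.9", "newtons": 20}}

```text
time_s: 1.78
tcp_pos: [565.7, -331.7, 131.0]
orientation: [[0.997, 0.083, -0.001], [0.083, -0.997, 0.0], [-0.001, -0.0, -1.0]]
ft_force: [-0.5, -1.0, 0.2]
gripper_width: 87.0
```

```bash
python3 - <<'E'
from h import *
o=env.observe(); c=cam('wrist'); im=snapshot('wrist')[:,:,::-1]; cv2.imwrite('pics/w1.png',im)
print(o['time_s'],o['tcp_pos'],o['orientation'],o['joint_pos'],o['ft_force'])
print(proj(c,[[567,-330,56],[567,-330,20],[523,-333,43],[525,-334,20]]).round())
E
```

```text
1.775 [ 565.6824476 -331.7232945  131.0306142] [[ 9.96514295e-01  8.34120198e-02 -1.30183698e-03]
 [ 8.34123908e-02 -9.96515087e-01  2.33226448e-04]
 [-1.27784630e-03 -3.41002825e-04 -9.99999125e-01]] [ 40.14584695  23.06382166 -15.55572327  88.24259246   6.45559267
  69.64681119 -61.69670527] [-0.51928853 -0.99869768  0.24598885]
[[319. 206.]
 [319. 194.]
 [318. 246.]
 [320. 234.]]
```

View pics/w1.png

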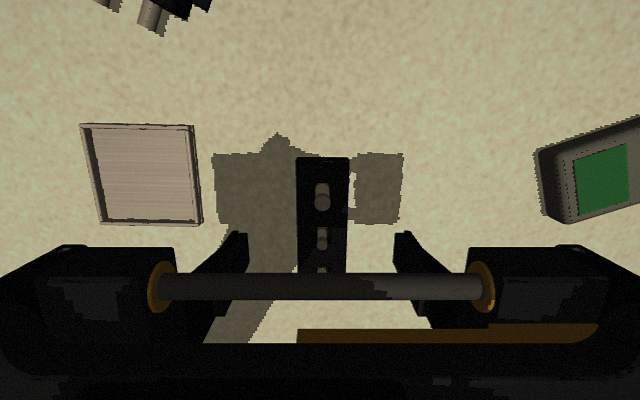

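```bash
python3 - <<'E'
from h import *
im=cv2.imread('pics/w1.png')
cv2.imwrite('pics/w1c.png',cv2.resize(im[145:285,280:370],None,fx=4,fy=4,interpolation=cv2.INTER_CUBIC))
c=cam('wrist')
print([back(c,p,14)[:2].round(1).tolist() for p in [(80,125),(194,124),(202,225),(97,224)]])
print([back(c,p,20)[:2].round(1).tolist() for p in [(296,157),(349,157)]])
E
```

```text
[[612.3, -107.0], [621.9, -211.0], [522.5, -214.9], [514.7, -109.2]]
[[600.4, -306.1], [604.5, -354.8]]
```

View pics/w1c.png

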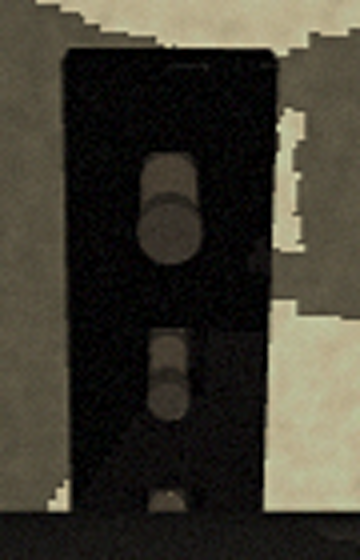

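Wrist view: the long fuse's top disc is at (322,202), thicker than its neighbour at (322,240). It back-projects to about (570,-332.5), and the tray's end agrees. I'll descend with a small correction, then grip.

{"fn": "play_rows", "kwargs": {"deltas": "1 0.4 0.1 0.6 0; 1 0.4 0.1 1.8 0; 1 0.4 0.1 3.5 0; 1 0.4 0.1 5.3 0; 1 0.4 0.1 7 0; 1 0.4 0.1 8.6 0; 1 0.4 0.1 9.8 0; 1 0.4 0.1 10.5 0; 1 0.4 0.1 10.7 0; 1 0.4 0.1 10.7 0; 0 0.4 0.1 10.7 0; -0.5 0.4 0.1 10.7 0; -0.8 0.4 0.1 10.7 0; -1 0.4 0.1 10.7 0; -1 0.4 0.1 10.7 0; -1 0.4 0.1 10.7 0; -1 0.4 0.1 10.7 0; -1 0.4 0.1 10.7 0", "newtons": 20}}

```text
time_s: 4.08
tcp_pos: [569.7, -332.5, 24.2]
orientation: [[0.997, 0.083, -0.001], [0.083, -0.997, 0.0], [-0.001, -0.0, -1.0]]
ft_force: [0.1, 0.5, -0.2]
gripper_width: 15.3
```

```bash
python3 - <<'E'
from h import *
o=env.observe(); print(o['time_s'],o['tcp_pos'],o['ft_force'],o['gripper_width'])
for n in ['scene','side']:
    im=snapshot(n)[:,:,::-1]; x,y=(165,255) if n=='scene' else (300,100)
    cv2.imwrite(f'pics/g_{n}.png',cv2.resize(im[y-20:y+80,x-30:x+110],None,fx=5,fy=5,interpolation=cv2.INTER_CUBIC))
E
```

```text
4.075 [ 569.65663159 -332.4705001    24.17552727] [ 0.05700213  0.49421505 -0.16356928] 15.311232199242987
```

View pics/g_side.png

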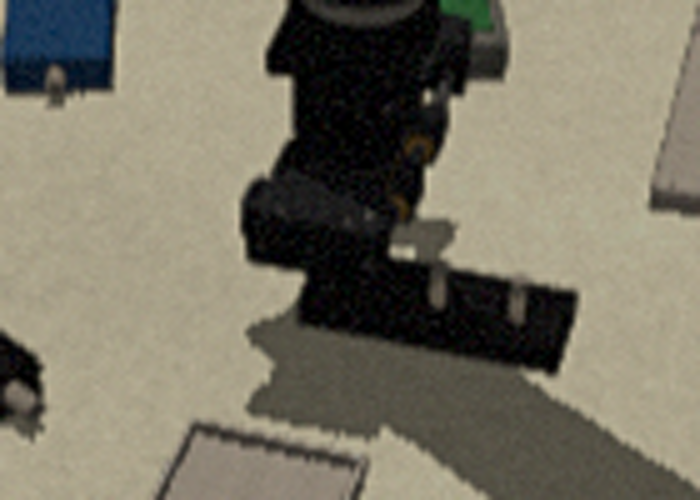

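{"fn": "play_rows", "kwargs": {"deltas": "-1 0 0 0 0; -1 0 0 -0.3 0; -1 0 0 -0.9 0; -1 0 0 -1.8 0; -1 0 0 -3 0; -1 0 0 -4.2 0; -1 0 0 -5.2 0; -1 0 0 -5.8 0; -1 0 0 -6 0; -1 0 0 -6 0", "newtons": 20}}

```text
time_s: 5.42
tcp_pos: [569.5, -332.4, 84.0]
orientation: [[0.997, 0.083, -0.001], [0.083, -0.997, 0.0], [-0.001, -0.0, -1.0]]
ft_force: [1.0, -0.6, -0.4]
gripper_width: 13.3
```

```bash
python3 - <<'E'
from h import *
o=env.observe(); print(o['time_s'],o['tcp_pos'],o['ft_force'],o['gripper_width'])
for n in ['scene']:
    im=snapshot(n)[:,:,::-1]; x,y=(165,235) if n=='scene' else (300,100)
    cv2.imwrite(f'pics/l_{n}.png',cv2.resize(im[y-20:y+100,x-30:x+110],None,fx=5,fy=5,interpolation=cv2.INTER_CUBIC))
E
```

```text
5.425 [ 569.54466761 -332.44602951   83.99699137] [ 1.03121776 -0.59195934 -0.35157893] 13.288262796101701
```

View pics/l_scene.png

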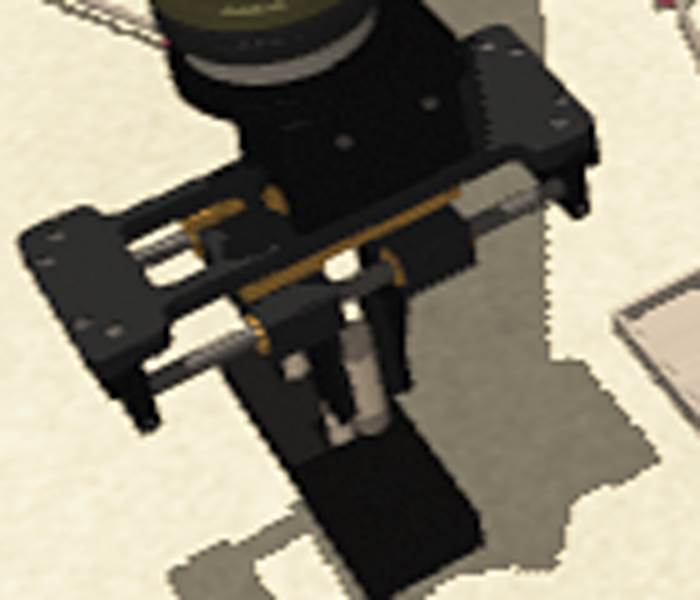

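The fuse is held (13.3 mm opening, seen between the fingers), and both short fuses still stand in the tray. Next I'll move over the dish.

{"fn": "play_rows", "kwargs": {"deltas": "-1 0.1 -0.8 0 0; -1 0.2 -2.4 0 0; -1 0.3 -5 0 0; -1 0.5 -8 0 0; -1 0.7 -11 0 0; -1 0.9 -13.6 0 0; -1 1.1 -15.7 0 0; -1 1.1 -17 0 0; -1 1.2 -17.5 0 0; -1 1.2 -17.5 0 0; -1 1.2 -17.5 1 0; -1 1.2 -17.5 2.2 0; -1 1.2 -17.5 3.4 0; -1 1.2 -17.5 4.4 0; -1 1.2 -17.5 5.1 0; -1 1.2 -17.5 5.5 0; -1 1.2 -17.5 5.7 0; -1 1.2 -17.5 5.7 0", "newtons": 20}}

```text
time_s: 7.72
tcp_pos: [566.9, -157.0, 27.0]
orientation: [[0.997, 0.083, -0.001], [0.083, -0.997, 0.0], [-0.001, -0.001, -1.0]]
ft_force: [-0.3, -0.4, -0.2]
gripper_width: 13.8
```

```bash
python3 - <<'E'
from h import *
o=env.observe(); print(o['time_s'],o['tcp_pos'],o['ft_force'],o['gripper_width'])
for n in ['scene','side']:
    im=snapshot(n)[:,:,::-1]; x,y=(290,275) if n=='scene' else (320,170)
    cv2.imwrite(f'pics/d_{n}.png',cv2.resize(im[y-60:y+60,x-70:x+70],None,fx=5,fy=5,interpolation=cv2.INTER_CUBIC))
E
```

```text
7.725 [ 566.89255174 -156.95535824   26.9842457 ] [-0.28576181 -0.35312922 -0.16594679] 13.767608706194864
```

View pics/d_scene.png

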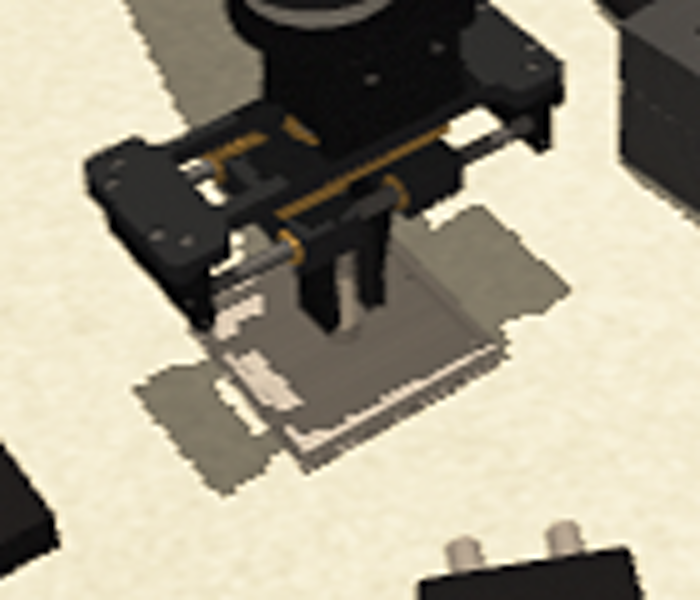

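View pics/d_side.png

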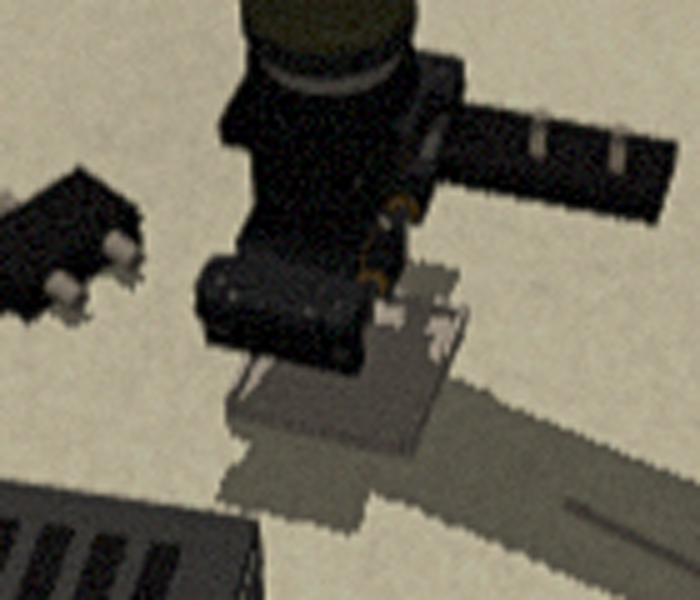

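{"fn": "play_rows", "kwargs": {"deltas": "-1 0 0 0.1 0; -1 0 0 0.2 0; -1 0 0 0.3 0; -1 0 0 0.35 0; -1 0 0 0.4 0; -1 0 0 0.4 0", "newtons": 10}}

```text
time_s: 8.57
tcp_pos: [567.0, -157.0, 23.2]
orientation: [[0.997, 0.083, -0.001], [0.083, -0.997, 0.0], [-0.001, -0.0, -1.0]]
ft_force: [-0.4, -0.5, -0.2]
gripper_width: 13.6
```

{"fn": "play_rows", "kwargs": {"deltas": "-1 0 0 0.05 0; -1 0 0 0.1 0; -1 0 0 0.1 0; -1 0 0 0.1 0", "newtons": 10}}

```text
time_s: 9.07
tcp_pos: [567.3, -157.1, 23.0]
orientation: [[0.997, 0.083, -0.001], [0.083, -0.997, 0.0], [-0.001, -0.0, -1.0]]
ft_force: [-2.0, 0.3, 6.2]
gripper_width: 13.5
```

Contact is felt: 6 N up at z≈23, which matches the expected height. I'll open gradually and check.

{"fn": "play_rows", "kwargs": {"deltas": "-0.65 0 0 -0.02 0; -0.6 0 0 -0.02 0; -0.5 0 0 -0.02 0; -0.4 0 0 -0.02 0; -0.3 0 0 -0.02 0; -0.2 0 0 -0.02 0; -0.2 0 0 -0.02 0; -0.2 0 0 -0.02 0", "newtons": 10}}

```text
time_s: 10.07
tcp_pos: [567.3, -157.0, 23.2]
orientation: [[0.997, 0.083, -0.001], [0.083, -0.997, 0.0], [-0.001, -0.0, -1.0]]
ft_force: [0.4, -0.1, 0.4]
gripper_width: 34.9
```

```bash
python3 - <<'E'
from h import *
o=env.observe(); print(o['time_s'],o['tcp_pos'],o['ft_force'],o['gripper_width'])
for n in ['scene']:
    im=snapshot(n)[:,:,::-1]; x,y=(290,275) if n=='scene' else (320,170)
    cv2.imwrite(f'pics/e_{n}.png',cv2.resize(im[y-60:y+60,x-70:x+70],None,fx=5,fy=5,interpolation=cv2.INTER_CUBIC))
E
```

```text
10.075 [ 567.32382088 -157.02852802   23.24300473] [ 0.39819128 -0.06800328  0.39478921] 34.85389544763869
```

View pics/e_scene.png

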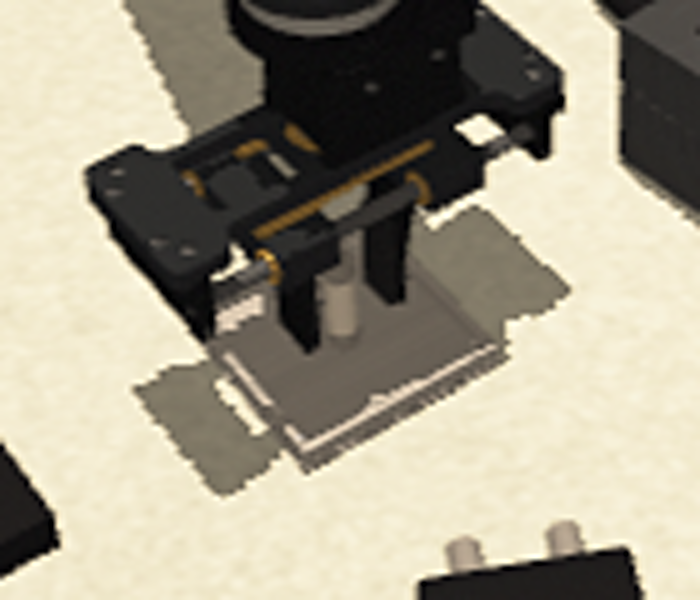

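The fuse stands free in the dish. I'll rise straight up, then travel over the bar while turning.

{"fn": "play_rows", "kwargs": {"deltas": "-0.2 0 0 -0.5 0; -0.2 0 0 -2 0; -0.2 0 0 -4.5 0; -0.2 0 0 -8 0; -0.1 0 0 -12 0; -0.1 0 0 -15.5 0; 0 0 0 -18 0; 0 0.1 -1 -19 -3; 0 0.2 -3.5 -19 -11; 0 0.4 -7 -19 -20; 0 0.7 -11 -19 -30; 0 0.9 -15 -19 -40; 0 1.1 -19 -19 -50; 0 1.4 -23 -19 -60; 0 1.6 -26.5 -19 -70; 0 1.8 -29.5 -19 -79; 0 1.9 -31.7 -19 -87; 0 2 -33 -19 -93; 0 2 -33.4 -19 -95.4; 0 2 -33.4 -19 -95.4"}}

```text
time_s: 12.62
tcp_pos: [559.3, 177.5, 213.0]
orientation: [[-0.177, 0.984, -0.001], [0.984, 0.177, -0.0], [0.0, -0.001, -1.0]]
ft_force: [-0.3, -0.3, 0.2]
gripper_width: 43.2
```

```bash
python3 - <<'E'
from h import *
o=env.observe(); c=cam('wrist'); im=snapshot('wrist')[:,:,::-1]; cv2.imwrite('pics/w2.png',im)
print(o['time_s'],o['tcp_pos'],o['orientation'],o['joint_pos'],o['ft_force'])
x=np.array([.984,.178,0]);y=np.array([-.178,.984,0]);b=np.array([560,178,129.])
print(proj(c,[b,b+40*y,b-40*y]).round())
im=snapshot('scene')[:,:,::-1]; cv2.imwrite('pics/s2.png',im)
E
```

```text
12.625 [559.27789326 177.53609257 213.03674948] [[-1.76572795e-01  9.84286922e-01 -1.14194594e-03]
 [ 9.84287583e-01  1.76572729e-01 -1.59904452e-04]
 [ 4.42446492e-05 -1.15223798e-03 -9.99999335e-01]] [ 15.44801609  15.22838724 -42.12955921  92.01295137  10.40417517
  76.8489291  -17.89788007] [-0.31796202 -0.28273932  0.18004273]
[[321. 203.]
 [321. 157.]
 [321. 244.]]
```

View pics/w2.png

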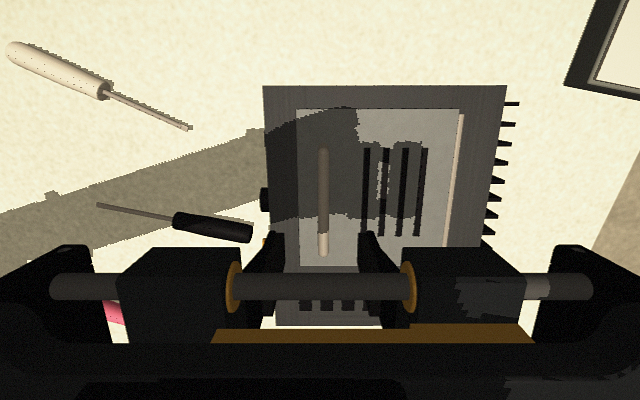

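View pics/s2.png

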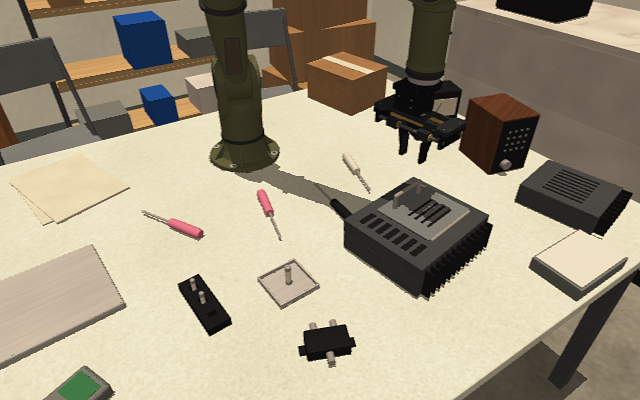

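The wrist view shows the bar as a straight vertical line at column ~323.5, rows 146–256. That is about 2 mm to +x of my estimate and the yaw is right. The scene picture shows the fuse standing in the dish at (289,275). I'll descend onto the bar and grip.

{"fn": "play_rows", "kwargs": {"deltas": "0 0 0.2 0.6 0; 0 0 0.2 2 0; 0 0 0.2 4 0; 0 0 0.2 6 0; 0 0 0.2 8 0; 0 0 0.2 9.3 0; 0 0 0.2 10 0; 0 0 0.2 10.3 0; 0 0 0.2 10.3 0; -0.3 0 0.2 10.3 0; -0.6 0 0.2 10.3 0; -0.8 0 0.2 10.3 0; -1 0 0.2 10.3 0; -1 0 0.2 10.3 0; -1 0 0.2 10.3 0; -1 0 0.2 10.3 0", "newtons": 15}}

```text
time_s: 14.72
tcp_pos: [561.4, 176.9, 110.1]
orientation: [[-0.175, 0.985, -0.001], [0.985, 0.175, -0.001], [-0.0, -0.001, -1.0]]
ft_force: [0.0, -1.2, 1.7]
gripper_width: 9.2
```

```bash
python3 - <<'E'
from h import *
o=env.observe(); print(o['time_s'],o['tcp_pos'],o['ft_force'],o['gripper_width'],o['joint_pos'])
x=410;y=190
im=snapshot('scene')[:,:,::-1]; a=cv2.resize(im[y-80:y+90,x-75:x+95],None,fx=3,fy=3,interpolation=cv2.INTER_CUBIC)
cv2.imwrite('pics/b1.png',a)
E
```

```text
14.725 [561.44228888 176.86414665 110.13969174] [ 0.02956714 -1.21944408  1.65470388] 9.221321571741388 [ 13.91104384  20.37353501 -40.72330186  98.72830122  14.37077594
  66.30394733 -20.8216474 ]
```

View pics/b1.png

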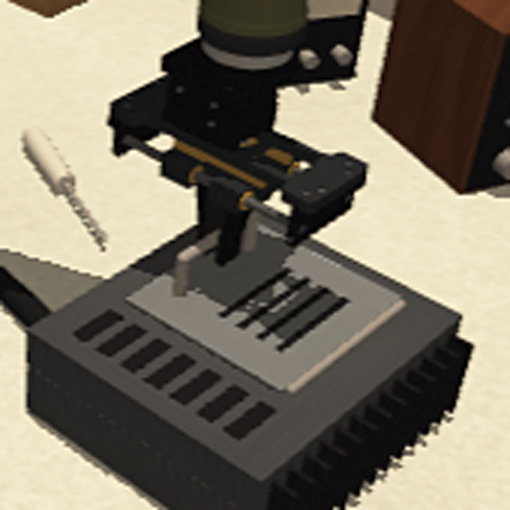

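The bar is gripped (9.2 mm) with low contact force. I'll lift along the hinge arc (radius ≈130.7 mm), going to about 20° first.

{"fn": "play_rows", "kwargs": {"deltas": "-1 0 0 0 0; -1 0 0 0 0; -1 0 0.07 -0.2 0; -1 0 0.14 -0.43 0; -1 0 0.38 -1.07 0; -1 0 0.6 -1.6 0; -1 0 0.85 -2.11 0; -1 0 1.12 -2.61 0; -1 0 1.41 -3.1 0; -1 0 1.73 -3.58 0; -1 0 1.92 -3.85 0; -1 0 2.05 -4.04 0; -1 0 2.05 -4.04 0", "newtons": 35}}

```text
time_s: 16.4
tcp_pos: [580.7, 180.3, 150.8]
orientation: [[-0.175, 0.985, -0.003], [0.985, 0.175, -0.002], [-0.001, -0.004, -1.0]]
ft_force: [-5.8, -0.9, -1.6]
gripper_width: 9.2
```

```bash
python3 - <<'E'
from h import *
o=env.observe(); print(o['time_s'],o['tcp_pos'],o['ft_force'],o['gripper_width'],o['joint_pos'])
d=o['tcp_pos']-[561.44,176.86,110.14]; print(d@[.984,.178,0],d@[-.178,.984,0],d[2])
x=410;y=190
im=snapshot('scene')[:,:,::-1]; a=cv2.resize(im[y-80:y+90,x-75:x+95],None,fx=3,fy=3,interpolation=cv2.INTER_CUBIC)
cv2.imwrite('pics/b2.png',a)
E
```

```text
16.4 [580.73926161 180.32811187 150.80802448] [-5.80511274 -0.91753533 -1.61106763] 9.150614862818873 [ 13.39193636  20.70671811 -40.79596044  93.34790521  14.10549265
  71.43670029 -20.06956516]
19.607797338639514 -0.02264648218042599 40.66802448230267
```

View pics/b2.png

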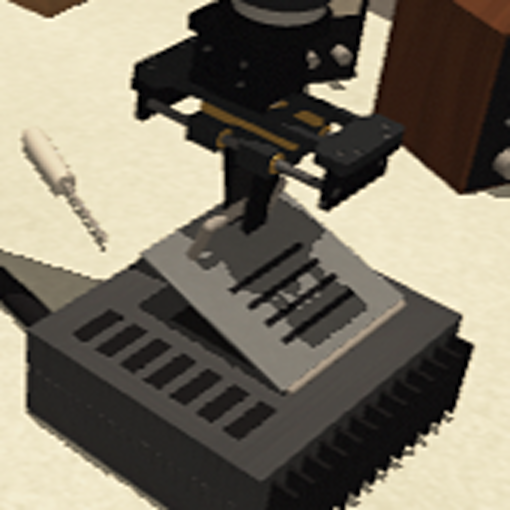

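Angle is about 20° as planned, with no slip and modest forces. Continuing to 45°.

{"fn": "play_rows", "kwargs": {"deltas": "-1 0 0.15 -0.15 0; -1 0 0.44 -0.42 0; -1 0 0.82 -0.86 0; -1 0 1.21 -1.27 0; -1 0 1.61 -1.67 0; -1 0 2.04 -2.05 0; -1 0 2.48 -2.41 0; -1 0 2.93 -2.75 0; -1 0 3.41 -3.07 0; -1 0 3.89 -3.38 0; -1 0 4.2 -3.55 0; -1 0 4.39 -3.65 0; -1 0 4.39 -3.65 0; -1 0 4.39 -3.65 0", "newtons": 35}}

```text
time_s: 18.2
tcp_pos: [623.3, 188.0, 190.4]
orientation: [[-0.175, 0.985, -0.004], [0.985, 0.175, -0.003], [-0.002, -0.004, -1.0]]
ft_force: [-10.6, -3.9, 9.3]
gripper_width: 8.6
```

```bash
python3 - <<'E'
from h import *
o=env.observe(); print(o['time_s'],o['tcp_pos'],o['ft_force'],o['gripper_width'],o['joint_pos'])
d=o['tcp_pos']-[561.44,176.86,110.14]; a,b=d@[.984,.178,0],d[2]; print(a,d@[-.178,.984,0],b)
for h in (38,39): print(np.degrees(np.arctan2(h+b,125-a)-np.arctan2(h,125)), np.hypot(h+b,125-a)-np.hypot(h,125))
for n,x,y in(('scene',410,190),('side',230,260)):
  full=snapshot(n)[:,:,::-1]; cv2.imwrite(f'pics/b3_{n}_full.png',full)
  cv2.imwrite(f'pics/b3_{n}.png',cv2.resize(full[y-85:y+90,x-85:x+95],None,fx=3,fy=3,interpolation=cv2.INTER_CUBIC))
E
```

```text
18.2 [623.30381342 187.99313992 190.3707998 ] [-10.63313763  -3.89161278   9.34597799] 8.627605785695216 [ 10.96277361  24.42367643 -40.04935002  84.10528083  15.86720401
  77.48826408 -19.98787264]
62.855691310241085 -0.05674910241591292 80.23079979632813
45.363477046880014 2.919716122083429
45.14309303242183 3.5113410551299467
```

View pics/b3_scene.png

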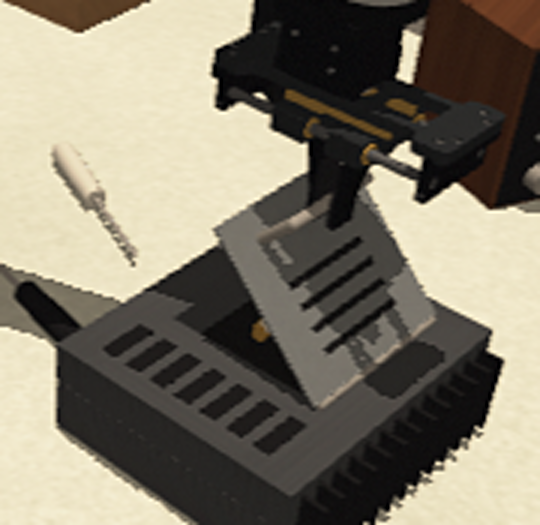

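View pics/b3_side.png

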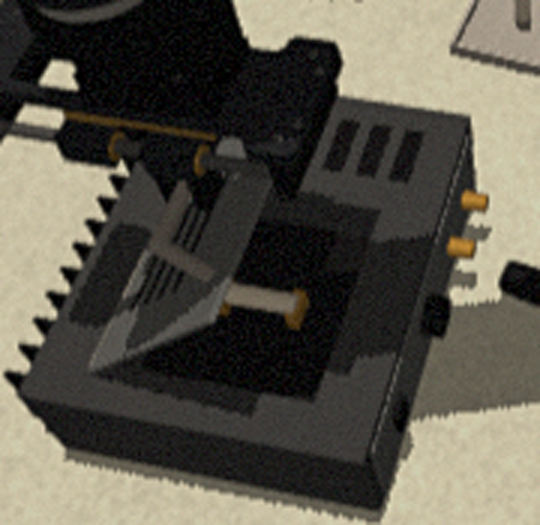

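View pics/b3_scene_full.png

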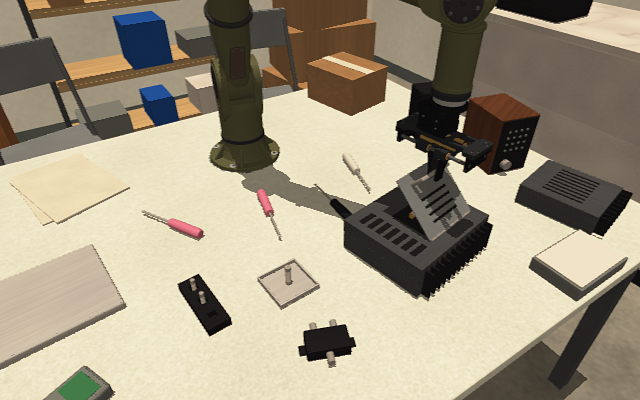

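```bash
python3 - <<'E'
from h import *
S,D=cam('scene'),cam('side')
x=np.array([.984,.178,0]);y=np.array([-.178,.984,0]);z=np.array([0,0,1.])
H=np.array([684.,200.3,91])
def pts(t):
    t=np.radians(t); u=-x*np.cos(t)+z*np.sin(t); n=x*np.sin(t)+z*np.cos(t)
    return np.array([H+148*u-80*y+4*n,H+148*u+80*y+4*n,H-80*y,H+80*y, H+125*u+38*n-40*y,H+125*u+38*n+40*y])
for n,c in(('scene',S),('side',D)):
  im=cv2.imread(f'pics/b3_{n}_full.png'); x0,y0=((325,105) if n=='scene' else (145,175))
  a=cv2.resize(im[y0:y0+175,x0:x0+180],None,fx=4,fy=4,interpolation=cv2.INTER_CUBIC)
  for t,col in((40,(255,0,0)),(45,(0,255,0)),(50,(0,0,255))):
    p=((proj(c,pts(t))-[x0,y0])*4).astype(int)
    for i,j in((0,1),(0,2),(1,3),(2,3),(4,5)): cv2.line(a,tuple(map(int,p[i])),tuple(map(int,p[j])),col,1)
    print(n,t,proj(c,pts(t)).round(1).tolist())
  cv2.imwrite(f'pics/ov_{n}.png',a[:600])
E
```

```text
scene 40 [[393.1, 182.9], [436.3, 156.6], [428.6, 241.7], [469.1, 210.3], [419.8, 179.0], [441.4, 165.4]]
scene 45 [[396.8, 181.1], [440.1, 154.7], [428.6, 241.7], [469.1, 210.3], [423.9, 178.7], [445.5, 164.9]]
scene 50 [[400.8, 179.7], [444.3, 153.2], [428.6, 241.7], [469.1, 210.3], [428.3, 178.7], [449.8, 164.8]]
side 40 [[250.8, 208.5], [218.7, 285.6], [208.0, 229.9], [174.0, 300.2], [221.5, 218.6], [203.7, 256.7]]
side 45 [[245.3, 204.7], [212.1, 281.9], [208.0, 229.9], [174.0, 300.2], [215.5, 215.8], [197.3, 253.8]]
side 50 [[239.4, 201.0], [205.0, 278.3], [208.0, 229.9], [174.0, 300.2], [209.4, 213.3], [190.6, 251.2]]
```

View pics/ov_scene.png

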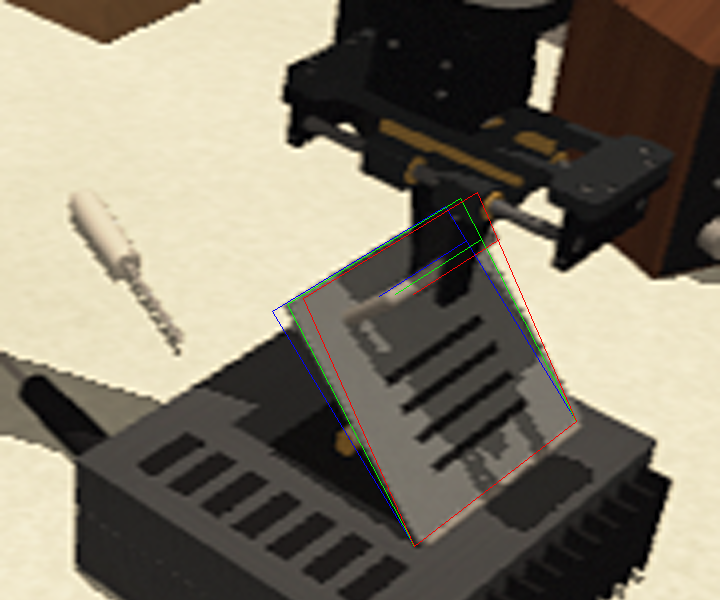

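View pics/ov_side.png

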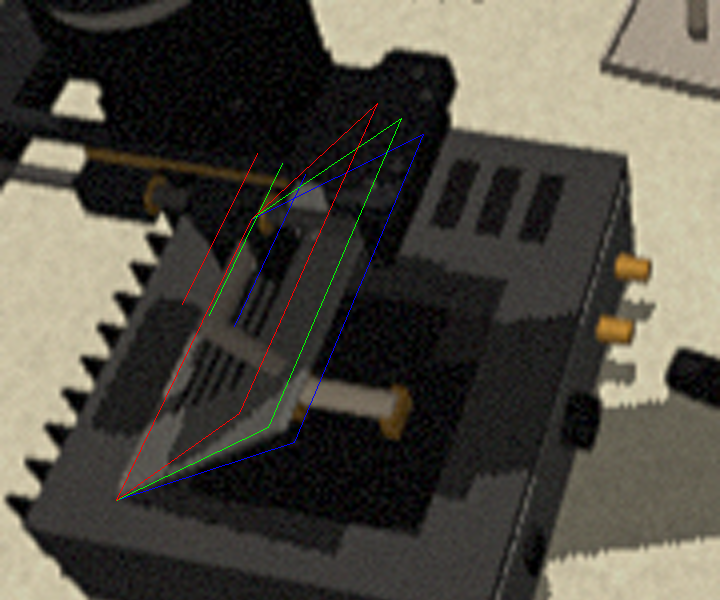

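The overlay model at 45° (green) matches the hatch edge in the scene view, and it agrees roughly in the side view. The radial force is about 13 N, so I'll re-hold at the measured pose to relax it and check that the hold stays put.

{"fn": "play_rows", "kwargs": {"deltas": "-1 0 0 0 0; -1 0 0 0 0; -1 0 0 0 0; -1 0 0 0 0; -1 0 0 0 0; -1 0 0 0 0", "newtons": 35}}

```text
time_s: 19.05
tcp_pos: [623.2, 188.0, 190.4]
orientation: [[-0.175, 0.985, -0.004], [0.985, 0.175, -0.003], [-0.002, -0.004, -1.0]]
ft_force: [-4.6, -1.9, -0.9]
gripper_width: 8.7
```

```bash
python3 - <<'E'
from h import *
o=env.observe(); print(o['time_s'],o['tcp_pos'],o['ft_force'],o['gripper_width'],o['joint_vel'].round(2))
d=o['tcp_pos']-[561.44,176.86,110.14]; a,b=d@[.984,.178,0],d[2]; print(a,b)
for h in (38,39): print(np.degrees(np.arctan2(h+b,125-a)-np.arctan2(h,125)), np.hypot(h+b,125-a)-np.hypot(h,125))
full=snapshot('scene')[:,:,::-1]
cv2.imwrite('pics/f1.png',cv2.resize(full[130:350,170:500],None,fx=2.4,fy=2.4,interpolation=cv2.INTER_CUBIC))
E
```

```text
19.05 [623.21158762 187.99237769 190.43072191] [-4.56838445 -1.92802205 -0.85920544] 8.699611212846962 [-0.04  0.    0.07 -0.05  0.1  -0.04  0.02]
62.764805447405415 80.29072191001747
45.34094249523719 3.0150537022537662
45.12056649953795 3.606496212747686
```

View pics/f1.png

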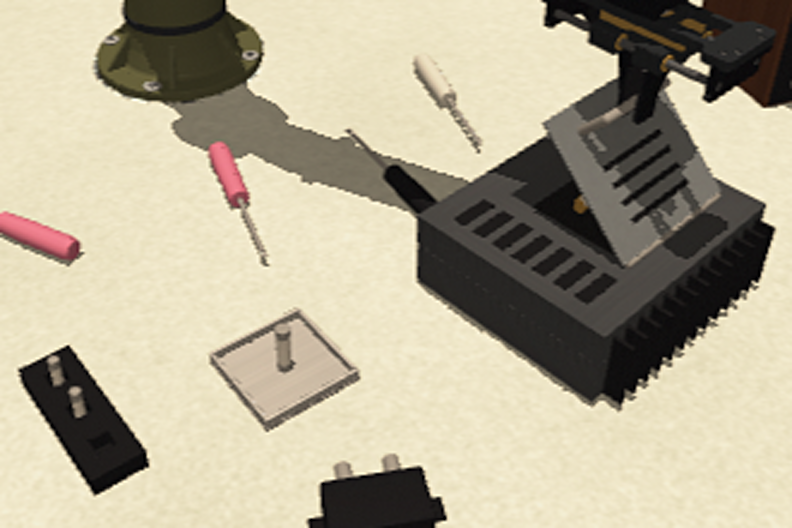

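Stable: about 45°, a load of about 5 N as expected for the spring, and a steady grip. The fuse stands in the dish and everything else is untouched, so I'll hand in.

```bash
python3 -c "
from plant import workorder,env
print(workorder.sign_off()); print(env.observe()['time_s'])"
```

```text
the job is handed in; nothing more can be done
None
the job is handed in; nothing more can be done
```

The longest fuse is out of the tray and standing upright in the dish. The hatch is being held open at about 45° by the gripper's fingers on its bar. I handed the job in at about 19 s.

- **Fuse:** I lowered it until it touched the dish floor (about 6 N), then let go. The last picture shows it upright in the dish.
- **Left alone:** In the last picture, both short fuses, the coax filter and the screwdriver appear where they started.
- **Hatch angle:** It works out at 45.1–45.3° from the arm's position. A 45° model drawn over the picture fits the hatch well in the scene view. The side view is partly blocked by the gripper and agrees only to a couple of degrees.
- **Hold:** The load settled at about 5 N, close to the 4 N expected. The grip was set to 35 N and the arm and fingers had stopped moving.

**One disagreement:** at 45° the arm sat about 3 mm further from the hinge than the given dimensions predict. The bar may have slid slightly between the fingers. If so, the angle would be about 44.6°. The sideways force this caused, about 13 N, went away when I re-held the arm where it was.

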